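# Find the clear port of the tube warmer by feel and seat the tube

### The job

Take the tall tube from the blue rack and load it into the tube warmer so that it sits fully home and is let go. The last batch were short tubes, so three of the four ports still have a spacer plug at the bottom, out of sight under the flaps: feel down the ports with the tube until you find the clear one, and do not force it or push hard on the warmer. Leave the short tubes standing in the rack.

Things in the scene. Friction and masses are not known exactly. Their poses are not given: they have to be found in the camera images.
- tube: the tall tube: clear conical 50 mL centrifuge tube, blue screw cap, paper label, 118 mm tall, about 65 g. Body 29 mm across; its lower 15 mm taper to a flat tip 12 mm across; the cap, 34.5 mm across, is the top 13 mm (underside 105 mm above the tip). Origin at the centre of the tip, z along the tube towards the cap. Starts upright in a cell of the rack, tip on the bench
- rack: blue wire tube rack, fixed to the bench, 120 x 160 x 62 mm, 3 x 4 cells at 40 mm pitch, wires 4.4 mm thick at heights 6 and 56 mm; each cell leaves 35 mm between wires. Origin on the bench under its middle, z up, long side along its y
- short1: short tube in the rack, the same diameter, cap and shape as the tall one but only 80 mm tall. Origin at the centre of its tip. Stays in the rack
- short2: another short tube, as short1
- short3: another short tube, as short1
- warmer: white bench-top dry tube warmer, fixed, about 250 mm deep, 300 mm wide, 150 mm high; a tilted aluminium block's top deck (90 x 260 mm) faces up and towards the robot and carries a row of four identical round ports at 60 mm pitch, exactly one of them clear. Origin on the bench below the middle of the row of mouths; x points to its back, y along the row, z up
- port1 (a point): centre of the mouth of port 1 at the deck surface, 126 mm above the bench, at the -y end of the row. z points out of the port along its bore, which leans 30 degrees from vertical, its mouth towards the front (robot) side; y along the row, x up the deck. Bore round, 33 mm across. A light sprung black flap lies flush with the mouth, hinged at its +x edge
- port2 (a point): the same for port 2, 60 mm from port 1 along the warmer's +y. Each port's flap swings down into the bore when pushed with less than 1 N, folds clear of the tube, and shuts again by itself when the tube is drawn out. No part of the deck stands more than 3 mm proud
- port3 (a point): the same for port 3, 120 mm from port 1 along +y. In a clear port the tip of the tall tube goes 91 mm below the deck, onto a sprung seat (starts to give at 2 N, then 1 mm per 2 N, 7 mm at most); the cap's underside is then 14 mm above the deck. Let go in a clear bore, the tube slides down the slope to the seat by its own weight
- port4 (a point): the same for port 4, 180 mm from port 1 along +y. A port with a leftover spacer plug stops the tube's tip early: the plug, a hard rubber slug 20 to 36 mm high, not to be taken out, stands on the sprung seat, so its top lies 55 to 71 mm below the deck and gives as the seat does
There are look-alikes about, which are no part of the job. What is shaped like the short1 but green, pink or turquoise is not meant.

How it is judged:
At the end, for the whole second after the job is handed in: The tall tube stands in one of the four ports with its tip at least 84 mm below the deck along the bore (fully home is 91 mm), at rest (slower than 20 mm/s); the three short tubes still stand upright in the rack, within 25 mm of where they were (((z of tube in the frame of port1 between -0.1 and -0.084 m and x of tube in the frame of port1 between -0.012 and 0.012 m and y of tube in the frame of port1 between -0.012 and 0.012 m) or (z of tube in the frame of port2 between -0.1 and -0.084 m and x of tube in the frame of port2 between -0.012 and 0.012 m and y of tube in the frame of port2 between -0.012 and 0.012 m) or (z of tube in the frame of port3 between -0.1 and -0.084 m and x of tube in the frame of port3 between -0.012 and 0.012 m and y of tube in the frame of port3 between -0.012 and 0.012 m) or (z of tube in the frame of port4 between -0.1 and -0.084 m and x of tube in the frame of port4 between -0.012 and 0.012 m and y of tube in the frame of port4 between -0.012 and 0.012 m)) and linear speed of tube below 0.02 m/s and distance of each of short1, short2, short3 from where it was at the start of the episode below 0.025 m and angle between each of short1, short2, short3's own z axis and vertical below 0.35 rad); the robot touches nothing.
It fails at once if the warmer is pushed with more than 40 N, by whatever means (contact force between warmer and anything else above 40 N).
It fails at once if a short tube is knocked over (leaning more than 0.35 rad) or moved more than 25 mm (angle between any of short1, short2, short3's own z axis and vertical above 0.35 rad or distance of any of short1, short2, short3 from where it was at the start of the episode above 0.025 m).
It also fails if it takes over 54 s, if anything falls off the work surface, if the arm or the gripper's body presses on something with over 40 N, if the wrist force passes 120 N, or if a joint passes its speed limit or range.

### The arm

A 6-joint arm with a two-finger parallel gripper is mounted at the origin on the work surface. World frame = base frame: x ahead of the robot, y to its left, z up, the work surface at z = 0. Lengths are in m, angles in rad, forces in N, time in s.
With the tool pointing down it reaches from about 0.3 to 0.775 m from the base axis. Payload 14.6 kg.
Tool frame: the origin (TCP) lies on the centre line of the jaws, within the pads' length; the fingertips stand 19 mm ahead of it and the grasp point (between the pads) is the TCP; z points along the fingers, y is the direction in which the jaws open and shut (so a half turn about z gives the same grasp; the last joint's range is limited). The gripper opens to 94 mm and grips with 3 to 60 N. Pads are 16 mm wide; open, the fingers measure 119 mm over their backs; the gripper's body (75 mm by 177 mm) begins 78 mm behind the grasp point.
Start: joints at [1.102, 0.3, 1.521, -0, 1.321, -0.067], TCP at [0.215, 0.506, 0.224] pointing down, gripper open.
Joint ranges: [-3.03, 3.03], [-0.79, 2.21], [0.23, 2.52], [-1.04, 4.18], [0, 3.07], [-2.55, 2.55]. Speed limits (rad/s): [2.22, 2.22, 2.57, 3.14, 3.14, 3.14].

### API

Orientations are given as [roll, pitch, yaw] about the fixed x, y, z axes, in that order (R = Rz(yaw) Ry(pitch) Rx(roll)).
In Python, from station import ctrl gives the robot as it stands. The module is installed in compiled form; this text tells all that it offers.
- The arm moves only by the shell command python3 -m creep 'ROWS' [FORCE]. ROWS is a JSON object of lists of equal length, an entry for each row: "translation": the shift along the world's x, y, z in mm, a list of three; "yaw": the turn about the world's z in rad; "gripper": the closure in counts, from 0 (fully open) to 255 (shut). A call has 1 to 5 rows; each row is the pose to reach, as a shift and turn from the pose measured when the call began; what a row does not reach only later rows make up. A row lasts 1/12 s, in which the tool goes at most 41.7 mm and 7.16 degrees, less where a joint would pass 70% of its speed; a pose out of reach is approached as far as the arm can. A call with a gripper value outside its range is refused whole. The fingers move at their own pace and stop on an object; FORCE is the grip in N (left out, the last holds). Time passes only in rows, so rows that repeat a pose let the fingers close. It gives the time, the measured TCP pose, the force and the opening at its end, in the units of the state.
- ctrl.get_obs(): the state, without advancing time (a new reading comes with each control period).
- ctrl.camera(name): name is "side" or "top"; returns a dict with "pixels" (420x560x3 uint8, red, green, blue), "depth" (420x560 float32, m along the optical axis (not along the pixel's ray), 0 where there is no reading), "fx", "fy", "cx", "cy" (pixels), "R" (3x3) and "t" (3): a world point X has camera coordinates R X + t. Camera axes: x right, y down, z forward; pixel columns grow to the right and rows downward; lengths in m; the calibration is good to about 2 mm. A picture is of the moment at which its call begins.
- ctrl.hand_in(): hands the job in, once; it reports no verdict.
The state is a dict: "time_s": time; "qpos": joint angles; "joint_vel": joint speeds; "tau": joint torques, N m; "ee_pos": TCP position; "eef_rot": TCP orientation; "force": force on the tool from outside, world axes, zero at the start; "moment": the same for the moment, N m; "grip_width": finger opening in m.
Only numpy, scipy, OpenCV 4.12 (cv2) and the standard library are available. Lean on these libraries where they do the work, as an engineer would, in place of code of your own. Each camera call takes 0.05 s, during which the arm holds its last target. There are 200 camera calls.

## Working session

There is one attempt and no reset: what is moved stays moved. The work goes in short steps, Python scripts to look and compute and a shell command to move; the robot and the scene stay as the last step left them, time stands still between calls to the robot, and variables do not carry over. Pictures are saved under pics/ and viewed, about 8 in all and at most 12, crops included, and the job is handed in when it is done.

```bash
mkdir -p pics && cat > h.py <<'E'
import numpy as np, cv2
from station import ctrl
def snap(n):
    c=ctrl.camera(n); np.savez(f'{n}.npz',**c); return c
def load(n): return dict(np.load(f'{n}.npz'))
def pt(c,u,v,r=1):
    d=c['depth'][v-r:v+r+1,u-r:u+r+1]; d=np.median(d[d>0])
    p=np.array([(u-c['cx'])/c['fx']*d,(v-c['cy'])/c['fy']*d,d]); return c['R'].T@(p-c['t'])
def px(c,X):
    p=c['R']@np.array(X)+c['t']; return p[0]/p[2]*c['fx']+c['cx'],p[1]/p[2]*c['fy']+c['cy']
def save(c,name,box=None,k=1):
    im=c['pixels'][...,::-1]
    if box: u0,v0,u1,v1=box; im=im[v0:v1,u0:u1]
    cv2.imwrite('pics/'+name,cv2.resize(im,None,fx=k,fy=k,interpolation=cv2.INTER_CUBIC))
E
python3 - <<'E'
from h import *
for n in('top','side'):
    c=snap(n); save(c,n+'0.png'); print(n,-c['R'].T@c['t'],c['R'][2])
print(ctrl.get_obs())
E
```

```text
top [ 0.43657908 -0.00963798  1.06501157] [ 0.18237462 -0.01399305 -0.98312954]
side [0.39792469 0.67212968 0.91654186] [ 0.18686058 -0.61364592 -0.76715175]
{'time_s': 0.1, 'qpos': array([ 1.10242876e+00,  3.00411264e-01,  1.52152010e+00,  5.72830845e-06,
        1.32064968e+00, -6.66139148e-02]), 'joint_vel': array([ 0.00067315, -0.00139303, -0.002031  ,  0.00033436, -0.00243589,
       -0.00124255]), 'tau': array([-6.49764424e-04, -5.32636857e+01, -3.53282332e+01,  7.09492341e-02,
        2.34367879e-02, -7.76543766e-05]), 'ee_pos': array([0.21498423, 0.50602102, 0.22394492]), 'eef_rot': array([-3.14060683e+00, -7.13280914e-05,  2.73983755e+00]), 'force': array([-0.42374057,  0.14860035, -0.01167954]), 'moment': array([-0.00593532, -0.01448311, -0.04268055]), 'grip_width': 0.09376974492599824}
```

View pics/top0.png

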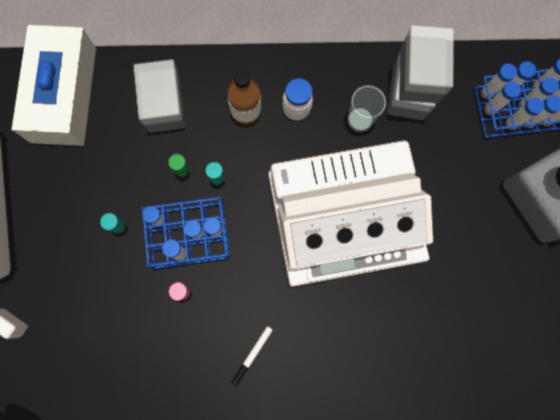

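View pics/side0.png

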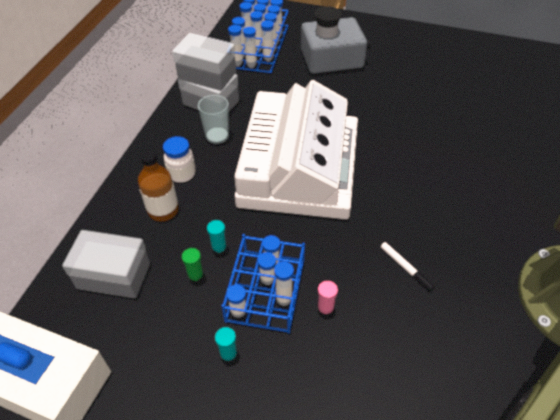

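```bash
python3 - <<'E'
from h import *
c=load('top')
for u,v in [(151,216),(193,229),(212,226),(171,249),(179,291),(110,222),(314,240),(344,235),(375,229),(405,224),(300,252),(425,232),(292,228),(418,204)]: print((u,v),pt(c,u,v).round(4))
s=load('side')
for u,v in [(271,244),(267,262),(285,270),(237,294),(320,160),(322,140),(325,122),(327,104)]: print('s',(u,v),pt(s,u,v).round(4))
a=cv2.resize(c['pixels'][190:275,135:235,::-1],None,fx=4,fy=4,interpolation=2)
b=cv2.resize(c['pixels'][190:275,270:440,::-1],None,fx=4,fy=4,interpolation=2)[:, :]
d=cv2.resize(s['pixels'][225:335,215:315,::-1],None,fx=2,fy=2,interpolation=2)
cv2.imwrite('pics/c1.png',np.vstack([np.hstack([a,np.zeros((340,280,3),np.uint8)]),np.zeros((220,680,3),np.uint8)]))
im=cv2.imread('pics/c1.png'); im[:220,420:620]=d; m=cv2.resize(b,(440,220)); im[340:,:440]=m; cv2.imwrite('pics/c1.png',im)
E
```

```text
(151, 216) [0.6271 0.2245 0.08  ]
(193, 229) [0.5987 0.1394 0.0799]
(212, 226) [0.6041 0.1012 0.0797]
(171, 249) [0.5542 0.1755 0.1184]
(179, 291) [0.4754 0.1662 0.079 ]
(110, 222) [0.6162 0.3065 0.081 ]
(314, 240) [ 0.5648 -0.0996  0.1269]
(344, 235) [ 0.5735 -0.158   0.1253]
(375, 229) [ 0.5837 -0.218   0.1275]
(405, 224) [ 0.5927 -0.2774  0.1251]
(300, 252) [ 0.5433 -0.0726  0.1179]
(425, 232) [ 0.5777 -0.3184  0.1147]
(292, 228) [ 0.5862 -0.0572  0.1439]
(418, 204) [ 0.6277 -0.2995  0.1446]
s (271, 244) [0.6024 0.1052 0.0802]
s (267, 262) [0.597  0.1459 0.0789]
s (285, 270) [0.552  0.177  0.1177]
s (237, 294) [0.6265 0.2271 0.0793]
s (320, 160) [ 0.5612 -0.0983  0.1247]
s (322, 140) [ 0.572  -0.1556  0.127 ]
s (325, 122) [ 0.5808 -0.2157  0.125 ]
s (327, 104) [ 0.5919 -0.2771  0.1249]
```

View pics/c1.png

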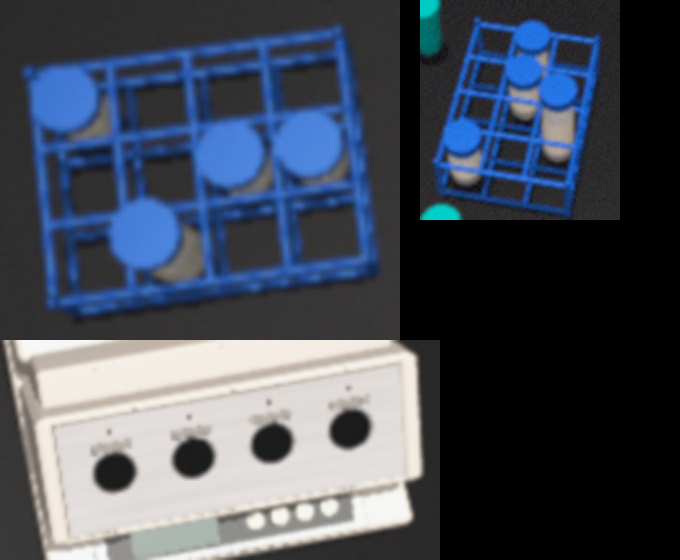

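Blue caps in the near rack, as seen from the top: (151,216), (193,229) and (212,226) are all at 80 mm, so they are short. (171,249) is at 118 mm, so it is the tall one; the crop and the side view (285,270) confirm this. Also blue-capped: the far rack around (525,95), not ours. The green, pink and turquoise tubes are decoys. Ports 1 to 4 are at (405,224), (375,229), (344,235) and (314,240).

I'll grip by the cap, with the jaws along the port row, so the tube can pivot into the tilted bore.

```bash
python3 -m creep '{"translation":[[28,-27,0],[56,-54,0],[84,-81,0],[112,-108,0],[140,-135,0]],"yaw":[0.113,0.226,0.339,0.452,0.565],"gripper":[0,0,0,0,0]}' 10 && python3 -m creep '{"translation":[[28,-27,0],[56,-54,0],[84,-81,0],[112,-108,0],[140,-135,0]],"yaw":[0,0,0,0,0],"gripper":[0,0,0,0,0]}'
```

```text
time_s: 0.52
ee_pos: [0.3537, 0.3718, 0.2238]
eef_rot: [-3.14, -0.0, -2.982]
force: [1.0, 0.4, -0.6]
grip_width: 0.0943
time_s: 0.93
ee_pos: [0.4947, 0.2351, 0.2236]
eef_rot: [-3.14, -0.001, -2.982]
force: [-0.4, 0.1, 0.5]
grip_width: 0.0942
```

```bash
python3 -m creep '{"translation":[[29,-29,0],[58,-59,0],[58,-59,-38],[58,-59,-76],[58,-59,-113]],"yaw":[0,0,0,0,0],"gripper":[0,0,0,0,0]}' && python3 -m creep '{"translation":[[0,0,0],[0,0,0],[0,0,0],[0,0,0],[0,0,0]],"yaw":[0,0,0,0,0],"gripper":[255,255,255,255,255]}' 12 && python3 -m creep '{"translation":[[0,0,0],[0,0,0],[0,0,0],[0,0,0],[0,0,0]],"yaw":[0,0,0,0,0],"gripper":[255,255,255,255,255]}' 12
```

```text
time_s: 1.35
ee_pos: [0.5528, 0.1752, 0.1088]
eef_rot: [-3.14, -0.001, -2.983]
force: [0.5, 0.9, -0.4]
grip_width: 0.0943
time_s: 1.77
ee_pos: [0.5536, 0.1756, 0.1111]
eef_rot: [-3.141, 0.003, -2.983]
force: [0.3, -0.7, 0.0]
grip_width: 0.0644
time_s: 2.18
ee_pos: [0.5536, 0.1756, 0.1112]
eef_rot: [-3.141, 0.003, -2.983]
force: [-0.5, 0.3, 1.4]
grip_width: 0.033
```

```bash
python3 -m creep '{"translation":[[0,0,15],[0,0,50],[0,0,90],[0,0,130],[0,0,170]],"yaw":[0,0,0,0,0],"gripper":[255,255,255,255,255]}' && python3 - <<'E'
from h import *
for n in('top','side'):
    c=snap(n)
    g=c['pixels'].max(2); 
    num,lab,st,ce=cv2.connectedComponentsWithStats((g<75).astype(np.uint8))
    for i in range(1,num):
        u,v=ce[i]
        if 60<st[i,4]<600:
            p=pt(c,int(round(u)),int(round(v)))
            if .11<p[2]<.14 and -.32<p[1]<-.05:
                # intersect ray with plane z=.126 at subpixel centroid
                r=c['R'].T@np.array([(u-c['cx'])/c['fx'],(v-c['cy'])/c['fy'],1]); o=-c['R'].T@c['t']
                print(n,st[i],(u.round(1),v.round(1)),p.round(4),(o+r*(.126-o[2])/r[2]).round(4))
    save(c,n+'1.png')
E
```

```text
time_s: 2.6
ee_pos: [0.5532, 0.1755, 0.283]
eef_rot: [-3.141, 0.002, -2.983]
force: [-0.1, 0.1, -1.2]
grip_width: 0.0332
top [398 217  15  14 157] (np.float64(404.7), np.float64(223.8)) [ 0.5926 -0.2773  0.1257] [ 0.5929 -0.2767  0.126 ]
top [368 223  14  14 160] (np.float64(374.6), np.float64(229.5)) [ 0.5838 -0.2183  0.1265] [ 0.583  -0.2175  0.126 ]
top [337 228  15  15 161] (np.float64(344.3), np.float64(235.0)) [ 0.5734 -0.1578  0.1264] [ 0.5734 -0.1584  0.126 ]
top [307 234  15  14 164] (np.float64(313.9), np.float64(240.7)) [ 0.5629 -0.0995  0.1269] [ 0.5636 -0.0995  0.126 ]
side [318 135  10  10  62] (np.float64(322.5), np.float64(139.4)) [ 0.5731 -0.1601  0.1255] [ 0.5717 -0.1588  0.126 ]
side [315 155  10  10  69] (np.float64(319.6), np.float64(159.1)) [ 0.5619 -0.101   0.1249] [ 0.5624 -0.0994  0.126 ]
```

View pics/side1.png

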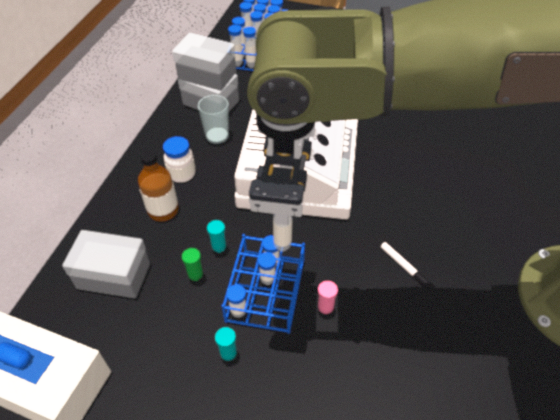

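```bash
python3 -m creep '{"translation":[[2,-30,0],[3,-67,0],[4,-105,0],[5,-140,0],[6,-170,0]],"yaw":[0,0,0,0,0],"gripper":[255,255,255,255,255]}' && python3 -m creep '{"translation":[[1,-35,0],[2,-70,0],[3,-95,0],[3,-105,0],[3,-105,0]],"yaw":[0,0,0,0,0],"gripper":[255,255,255,255,255]}'
```

```text
time_s: 3.12
ee_pos: [0.5606, 0.0039, 0.2872]
eef_rot: [-3.142, 0.012, -2.984]
force: [1.0, 0.0, -0.5]
grip_width: 0.0329
time_s: 3.53
ee_pos: [0.5634, -0.1028, 0.2863]
eef_rot: [3.141, 0.011, -2.986]
force: [0.5, 0.6, -0.7]
grip_width: 0.0333
```

```bash
python3 -m creep '{"translation":[[-1,3,-12],[-1,3,-25],[-1,3,-40],[-1,3,-48],[-1,3,-48]],"yaw":[0.005,0.005,0.005,0.005,0.005],"gripper":[255,255,255,255,255]}' && python3 - <<'E'
from h import *
c=snap('top'); save(c,'top2.png',(270,150,440,290),4)
s=snap('side'); save(s,'side2.png',(220,60,400,220),4)
E
```

```text
time_s: 3.95
ee_pos: [0.5618, -0.0984, 0.2363]
eef_rot: [3.14, 0.008, -2.98]
force: [-0.0, -0.1, -1.0]
grip_width: 0.0328
```

View pics/side2.png

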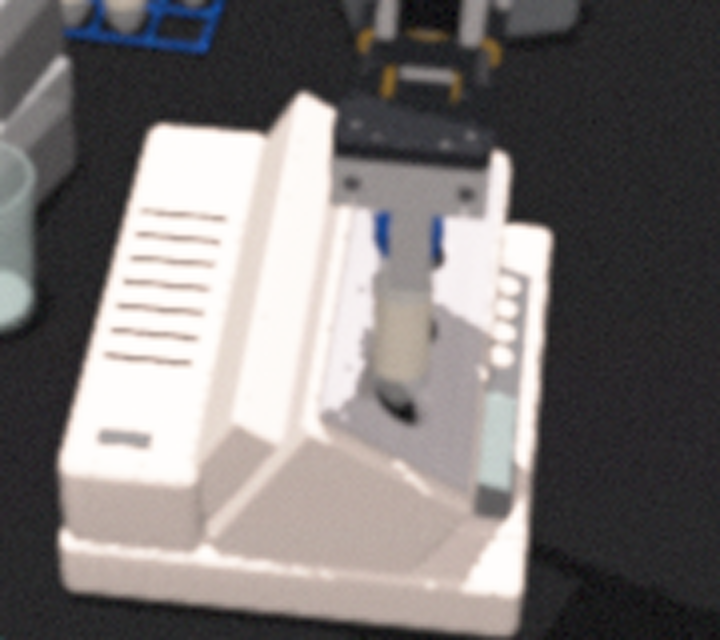

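```bash
python3 -m creep '{"translation":[[-1,-1,-5],[-1,-1,-9],[-1,-1,-13],[-1,-1,-13]],"yaw":[0,0,0,0],"gripper":[255,255,255,255]}' && python3 -m creep '{"translation":[[-4,-0.6,-1.5],[-8,-1.3,-3],[-12,-2,-5],[-15,-2.5,-6],[-15,-2.5,-6]],"yaw":[0,0,0,0,0],"gripper":[255,255,255,255,255]}'
```

```text
time_s: 4.38
ee_pos: [0.5612, -0.1, 0.2248]
eef_rot: [3.141, 0.01, -2.98]
force: [0.7, -0.7, -1.1]
grip_width: 0.0331
time_s: 4.8
ee_pos: [0.5457, -0.1026, 0.2189]
eef_rot: [3.141, 0.01, -2.981]
force: [0.8, 0.3, 0.3]
grip_width: 0.0328
```

```bash
python3 -m creep '{"translation":[[-7,-1.1,-3],[-14,-2.2,-6],[-21,-3.4,-10],[-28,-4.5,-14],[-28,-4.5,-14]],"yaw":[0,0,0,0,0],"gripper":[255,255,255,255,255]}' && python3 - <<'E'
from h import *
s=snap('side'); save(s,'side3.png',(220,60,400,220),4); print(ctrl.get_obs()['force'],ctrl.get_obs()['moment'])
E
```

```text
time_s: 5.22
ee_pos: [0.5163, -0.1073, 0.204]
eef_rot: [3.14, 0.009, -2.981]
force: [0.5, -0.9, -1.0]
grip_width: 0.0334
[ 0.14179046  0.04006474 -0.37342339] [ 0.15263122 -0.02464301  0.02473723]
```

View pics/side3.png

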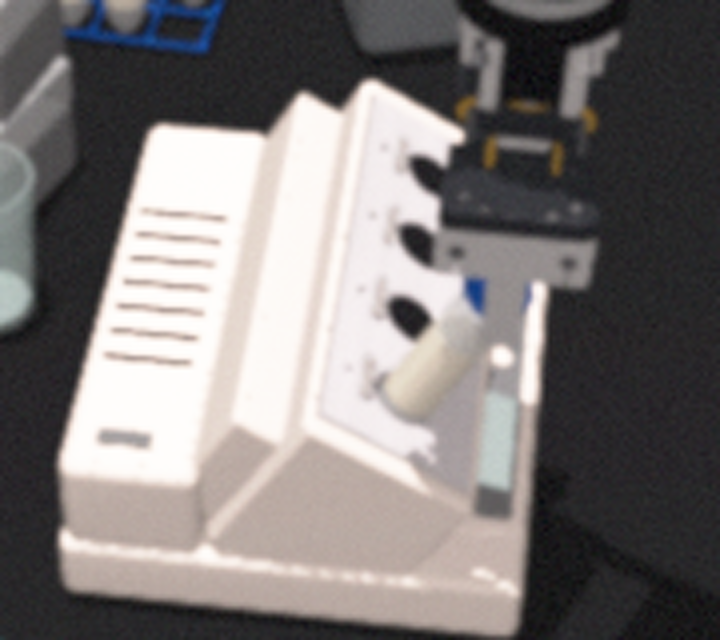

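The tube pivoted into port 4 as planned. It is at about 20 mm depth, with its body in the mouth at (420,385) in the crop. Next I feel down along the bore.

```bash
python3 -m creep '{"translation":[[3.7,0.6,-6.5],[7.4,1.2,-13],[11.1,1.8,-19.5],[14.8,2.5,-26],[14.8,2.5,-26]],"yaw":[0,0,0,0,0],"gripper":[255,255,255,255,255]}' && python3 -m creep '{"translation":[[1,0.2,-1.7],[2,0.3,-3.5],[3,0.5,-5.2],[4,0.7,-6.9],[4,0.7,-6.9]],"yaw":[0,0,0,0,0],"gripper":[255,255,255,255,255]}'
```

```text
time_s: 5.68
ee_pos: [0.532, -0.1044, 0.1765]
eef_rot: [3.139, 0.007, -2.981]
force: [1.2, 0.3, -2.3]
grip_width: 0.033
time_s: 6.1
ee_pos: [0.5361, -0.1038, 0.1703]
eef_rot: [3.14, 0.007, -2.981]
force: [-5.2, -0.3, 8.6]
grip_width: 0.0334
```

```bash
python3 -m creep '{"translation":[[-6,-1,10],[-14,-2.3,24.5],[-22,-3.6,38.5],[-30,-4.9,52.5],[-35,-5.7,61]],"yaw":[0,0,0,0,0],"gripper":[255,255,255,255,255]}' && python3 -m creep '{"translation":[[2,-12,0],[5,-30,0],[8,-48,0],[9.8,-59.2,0],[9.8,-59.2,0]],"yaw":[0,0,0,0,0],"gripper":[255,255,255,255,255]}' && python3 - <<'E'
from h import *
s=snap('side'); save(s,'side4.png',(220,60,400,220),4)
p=ctrl.get_obs()['ee_pos']; M=np.array([.5728,-.1586,.126]); xw=np.array([.9866,.1633,0]); print(p,'rel u,y,z mm',1e3*((p-M)@xw),1e3*((p-M)@[-.1633,.9866,0]),1e3*(p-M)[2])
E
```

```text
time_s: 6.52
ee_pos: [0.5006, -0.1097, 0.2332]
eef_rot: [3.141, 0.009, -2.981]
force: [0.5, -0.2, -0.0]
grip_width: 0.0329
time_s: 6.93
ee_pos: [0.5104, -0.1709, 0.2325]
eef_rot: [3.141, 0.008, -2.983]
force: [0.5, -0.1, -0.6]
grip_width: 0.0332
[ 0.510283   -0.16978972  0.23254233] rel u,y,z mm -63.50654931989161 -0.8307557032568719 106.54233402762218
```

View pics/side4.png

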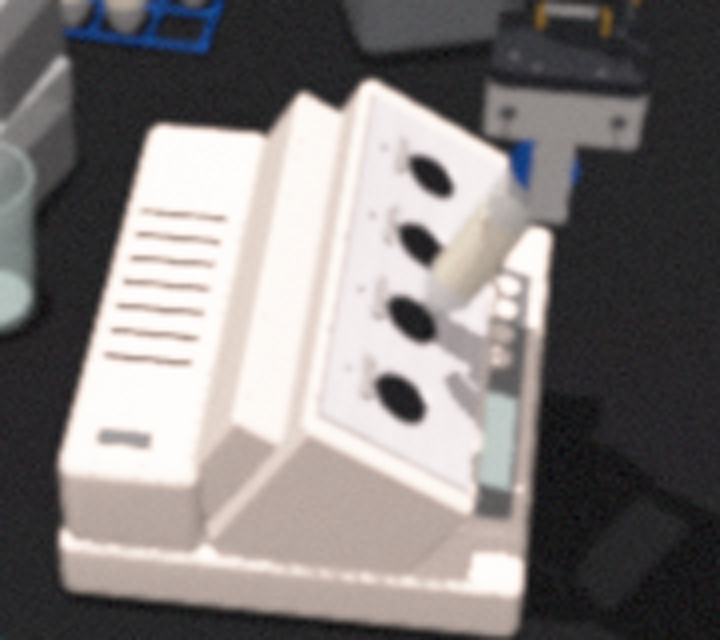

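```bash
python3 -m creep '{"translation":[[4.5,1.5,-4],[7.5,2,-9.5],[10.5,2.5,-14.7],[13.5,3,-20],[16.5,3.5,-25]],"yaw":[0,0,0,0,0],"gripper":[255,255,255,255,255]}' && python3 -m creep '{"translation":[[3,0.5,-5.2],[6,1,-10.4],[9,1.5,-15.6],[12,2,-20.8],[14,2.3,-24.5]],"yaw":[0,0,0,0,0],"gripper":[255,255,255,255,255]}' && python3 -m creep '{"translation":[[1,0.2,-1.7],[2,0.3,-3.5],[3,0.5,-5.2],[4,0.7,-6.9],[4,0.7,-6.9]],"yaw":[0,0,0,0,0],"gripper":[255,255,255,255,255]}'
```

```text
time_s: 7.4
ee_pos: [0.5271, -0.1658, 0.2067]
eef_rot: [3.14, 0.008, -2.982]
force: [-0.5, -0.8, -0.4]
grip_width: 0.0327
time_s: 7.82
ee_pos: [0.5413, -0.1633, 0.1814]
eef_rot: [3.14, 0.007, -2.982]
force: [0.7, 0.2, -0.9]
grip_width: 0.033
time_s: 8.23
ee_pos: [0.5454, -0.1626, 0.1743]
eef_rot: [3.14, 0.007, -2.982]
force: [0.3, -1.2, -1.5]
grip_width: 0.0328
```

```bash
python3 -m creep '{"translation":[[1,0.2,-1.7],[2,0.3,-3.5],[3,0.5,-5.2],[3,0.5,-5.2]],"yaw":[0,0,0,0],"gripper":[255,255,255,255]}'
```

```text
time_s: 8.57
ee_pos: [0.5484, -0.1621, 0.1687]
eef_rot: [3.139, 0.007, -2.982]
force: [0.5, -0.3, -1.2]
grip_width: 0.0332
```

```bash
python3 -m creep '{"translation":[[1,0.2,-1.7],[2,0.3,-3.5],[2.5,0.4,-4.3],[2.5,0.4,-4.3]],"yaw":[0,0,0,0],"gripper":[255,255,255,255]}'
```

```text
time_s: 8.9
ee_pos: [0.5509, -0.1616, 0.1642]
eef_rot: [3.139, 0.007, -2.982]
force: [0.4, -0.3, -1.3]
grip_width: 0.0328
```

```bash
python3 -m creep '{"translation":[[1,0.2,-1.7],[2,0.3,-3.5],[2.5,0.4,-4.3],[2.5,0.4,-4.3]],"yaw":[0,0,0,0],"gripper":[255,255,255,255]}'
```

```text
time_s: 9.23
ee_pos: [0.5534, -0.1612, 0.1596]
eef_rot: [3.139, 0.006, -2.982]
force: [-0.5, 0.3, -1.0]
grip_width: 0.0331
```

```bash
python3 -m creep '{"translation":[[1,0.2,-1.7],[2,0.3,-3.5],[3,0.5,-5.2],[3,0.5,-5.2]],"yaw":[0,0,0,0],"gripper":[255,255,255,255]}'
```

```text
time_s: 9.57
ee_pos: [0.5564, -0.1606, 0.1539]
eef_rot: [3.139, 0.006, -2.982]
force: [-0.6, 0.1, -1.3]
grip_width: 0.0328
```

78.8 mm down in port 3 with no resistance, which is past any plug (71 mm at most), so this is the clear port. Let go and let it slide home.

```bash
python3 -m creep '{"translation":[[0,0,0],[0,0,0],[0,0,0],[0,0,0],[0,0,0]],"yaw":[0,0,0,0,0],"gripper":[100,0,0,0,0]}' && python3 -m creep '{"translation":[[0,0,0],[0,0,0],[0,0,0],[0,0,5],[0,0,15]],"yaw":[0,0,0,0,0],"gripper":[0,0,0,0,0]}' && python3 -m creep '{"translation":[[0,0,25],[0,0,50],[0,0,80],[0,0,110],[-20,0,140]],"yaw":[0,0,0,0,0],"gripper":[0,0,0,0,0]}' && python3 -m creep '{"translation":[[-10,35,0],[-20,70,0],[-40,100,0],[-60,130,0],[-80,160,0]],"yaw":[0,0,0,0,0],"gripper":[0,0,0,0,0]}' && python3 -m creep '{"translation":[[-15,35,0],[-30,70,0],[-45,100,0],[-60,130,0],[-60,130,0]],"yaw":[0,0,0,0,0],"gripper":[0,0,0,0,0]}' && python3 - <<'E'
from h import *
s=snap('side'); c=snap('top'); 
a=cv2.resize(s['pixels'][60:220,220:400,::-1],(394,350),interpolation=2); b=cv2.resize(c['pixels'][190:280,130:440,::-1],(787,228),interpolation=2); d=cv2.resize(c['pixels'][180:300,270:440,::-1],(393,350),interpolation=2)
cv2.imwrite('pics/end.png',np.vstack([np.hstack([a,d]),b]))
hsv=cv2.cvtColor(c['pixels'],cv2.COLOR_RGB2HSV); m=cv2.inRange(hsv,(100,120,60),(125,255,255)); m[:, :260]=0; m[:,450:]=0; m[:180]=0
v,u=np.nonzero(m); P=np.array([pt(c,i,j,0) for i,j in zip(u,v) if c['depth'][j,i]>0]); M=np.array([.5728,-.1586,.126]); a=np.array([-.5*.9866,-.5*.1633,.866])
h=(P-M)@a; print(len(P),'cap top above deck mm',np.percentile(h,[50,75,90])*1e3,'rel',P.mean(0))
for q in [(151,216),(193,229),(212,226)]: print(pt(c,*q).round(4))
E
```

```text
time_s: 9.98
ee_pos: [0.5565, -0.1606, 0.154]
eef_rot: [3.139, 0.006, -2.982]
force: [0.2, 0.2, 1.3]
grip_width: 0.0631
time_s: 10.4
ee_pos: [0.556, -0.1605, 0.1686]
eef_rot: [3.138, 0.004, -2.982]
force: [0.0, -0.7, -1.5]
grip_width: 0.0935
time_s: 10.82
ee_pos: [0.5369, -0.1603, 0.3105]
eef_rot: [3.138, 0.005, -2.981]
force: [0.3, 0.3, 0.1]
grip_width: 0.0944
time_s: 11.23
ee_pos: [0.4557, 0.0009, 0.3115]
eef_rot: [3.138, 0.006, -2.981]
force: [-0.2, 0.8, 0.3]
grip_width: 0.0938
time_s: 11.65
ee_pos: [0.3936, 0.1344, 0.3128]
eef_rot: [3.137, 0.008, -2.977]
force: [-0.4, -0.1, 0.5]
grip_width: 0.0939
239 cap top above deck mm [27.35756157 28.48167101 29.35774064] rel [ 0.55897968 -0.15951378  0.1493412 ]
[0.6268 0.2242 0.0814]
[0.5986 0.1393 0.0805]
[0.6042 0.1012 0.0791]
```

View pics/end.png

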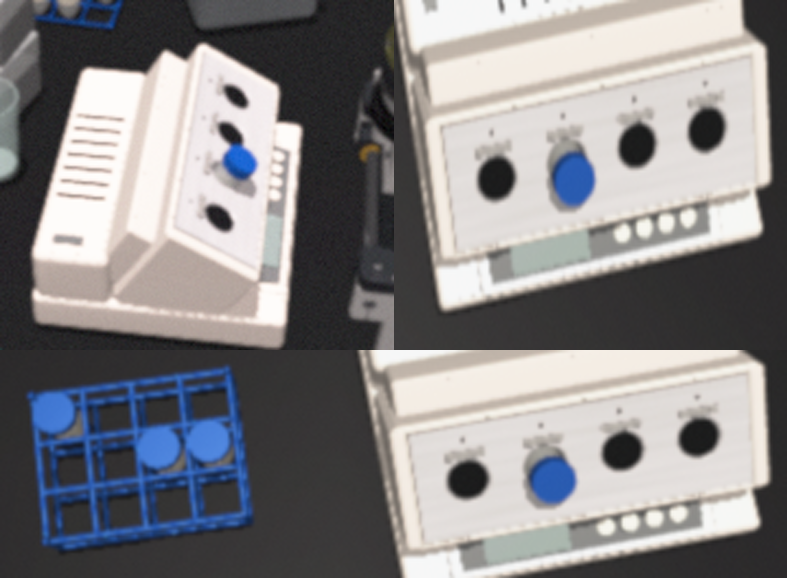

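The tube is in port 3, with its cap at (572,180) in the end picture. The cap top is about 27 mm above the deck, so the tip is about 91 mm down. The short tubes have not moved and the arm is clear of everything.

```bash
python3 -c "
from station import ctrl
print(ctrl.hand_in())"
```

```text
the job is handed in; nothing more can be done
None
```

The tall tube is in port 3, the clear one, sitting fully home and let go. I handed the job in at about 12 s of the 54 s; no verdict was reported.

- **How it went:** I took the tube by its cap out of the blue rack and pivoted it to the bore's lean against the mouth of port 4. Port 4 stopped the tip at about 60 mm with about 10 N along the bore, so it holds a plug. Port 3 gave no resistance down to about 79 mm, past any plug. I let go there and the tube slid home. I did not try ports 1 and 2.
- **Last checks:** The cap top stands about 27 mm above the deck, which puts the tip about 91 mm down. The three short tubes are upright and within about 1 mm of where they started. The arm is clear of everything, and the highest force I read at the end of any move was about 10 N.
- **Not checked:** I did not measure the tube's speed at rest. It had over a second to settle after release before the final picture. No check failed or disagreed.

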